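# Stage a vial, tug the case lid, free its bolt if caught and hold the lid open

### The arm

A 6-joint arm with a two-finger parallel gripper is mounted at the origin on a cart in front of the work surface, level with it; the furniture and walls round the work are solid. World frame = base frame: x ahead of the robot, y to its left, z up, the work surface at z = 0. Lengths are in m, angles in rad, forces in N, time in s.
With the tool pointing down it reaches from about 0.3 to 0.825 m from the base axis. Payload 5.4 kg.
Tool frame: the origin (TCP) lies between the finger pads; the fingertips stand finger_overhang ahead of it and the grasp point (between the pads) lies 5 mm behind it (finger_overhang is the distance from the TCP to the fingertips, in m); z points along the fingers, y is the line along which they close (so a half turn about z gives the same grasp; the last joint's range is limited). The gripper opens to 92 mm and grips with 3 to 60 N. Pads are 20 mm wide; open, the fingers measure 128 mm over their backs; the gripper's body (75 mm by 189 mm) begins 69 mm behind the grasp point.
Start: joints at [0.933, 0.158, 1.597, -0, 1.386, -0.21], TCP at [0.239, 0.523, 0.206] pointing down, gripper open.
Joint ranges: [-2.91, 2.91], [-0.94, 2.29], [0.18, 2.7], [-1.29, 4.43], [0.17, 2.64], [-3, 3]. Speed limits (rad/s): [2.57, 2.57, 3.14, 3.14, 3.14, 3.14].

### API

Orientations are given as a rotation vector (axis times angle).
In Python, from cell import * gives the robot as it stands. The module is installed in compiled form; this text tells all that it offers.
- The arm moves only by the shell command python3 -m inch 'ROWS'. ROWS is text: rows parted by semicolons, each of 7 numbers parted by spaces: the turn, a rotation vector about the tool's x, y, z in units of 6 degrees (1.0 is 6 degrees), then the shift along the tool's x, y, z in units of 40 mm (1.0 is 40 mm), then the gripper's target within -1 to 1 (fully open at 1, half-way at 0, shut at -1). A call has 1 to 20 rows; each row shifts and turns the commanded pose from where the row before left it, along the tool's axes as they then stand; what a row does not reach is not made up. A row lasts 1/10 s, in which the tool goes at most 50 mm and 8.59 degrees, less where a joint would pass 70% of its speed; a pose out of reach is approached as far as the arm can. A call is refused whole if a number of a shift passes 1 or a number of a turn 1, either way. A call with a gripper value outside its range is refused whole. The fingers move at their own pace and stop on an object; the grip force is fixed at half the most. Time passes only in rows, so rows that do not move let the fingers close. It gives the time, the measured TCP pose, the force, the opening and the grip force at its end, in the units of the state.
- sense(): the state, without advancing time (a new reading comes with each control period).
- get_image(name): name is "scene" or "top" or "wrist"; returns a dict with "img" (420x560x3 uint8, red, green, blue), "K" (3x3 intrinsics, pixels), "rvec" (rotation vector, rad) and "tvec" (3), from world to camera coordinates, as OpenCV has them. Camera axes: x right, y down, z forward; pixel columns grow to the right and rows downward; lengths in m; the calibration is good to about 2 mm. A picture is of the moment at which its call begins. There is no depth.
- sign_off(): hands the job in; it is judged then, once.
Trained networks look in a picture, given as the dict that the camera call returned (one of the last four; its "shot" number tells which), for a name from the list of things; names that differ only in an ending like _2 or _b are one class to them, and where a whole thing is asked for, a point or a joint stands for the part that bears it (a point fixed in the world has none). Each returns a list of dicts, best first, with "confidence" (0 to 1); they miss things now and then, are a little off and sometimes report something else, mostly with a low value. They report only what shows in the picture. A call takes as long as a camera call.
- spot_in(label, picture): "extent" ([left, top, right, bottom] in pixels, round what is visible of it).
- cut_out(label, picture): "pixels" (420x560 bool, what is visible of it) and "extent" ([left, top, right, bottom] in pixels, round what is visible of it).
- mark_of(label, picture): "at" ([column, row] in pixels: a listed point, or the origin of a listed thing).
The state is a dict: "time_s": time; "joints": joint angles; "qd": joint speeds; "effort": joint torques, N m; "position": TCP position; "ee_rot": TCP orientation; "contact_force": force on the tool from outside, world axes, zero at the start; "wrist_torque": the same for the moment, N m; "width": finger opening in m; "grip_force": force on a finger pad.
Only numpy, scipy, OpenCV 4.12 (cv2) and the standard library are available. Lean on these libraries where they do the work, as an engineer would, in place of code of your own. Each camera call takes 0.05 s, during which the arm holds its last target. There are 200 camera calls.

### The job

Get the sample case ready for loading: first stand the loose vial upright on the narrow raised stand and let go of it. Then, before touching the bolt, lightly tug the lid of the case up by its handle to learn whether the bolt is caught; if it is, draw the bolt back by its tab instead of forcing the lid. Raise the lid to about 60 degrees and finish while still holding it open by the handle, with the vial still on its stand and the glassware and the weight around left where they are.

Things in the scene. Friction and masses are not known exactly. Their poses are not given: they have to be found in the camera images.
- case: Grey metal sample case fixed to the bench, 230 mm deep (its x), 240 mm wide (its y), 82 mm high. Origin at the centre of its underside; x points from its front ledge to the lid hinge at the back (roughly away from the robot), y to its left, z up. The front 90 mm of its top is a fixed ledge at height 82 mm; behind it lies the flat lid, its top also at 82 mm when shut.
- lid: Aluminium lid, 160 x 240 x 6 mm, with its handle about 0.4 kg. Origin on its hinge axis at the back, z normal to the lid: level when shut, its front edge rises as it opens, stop at 1.25 rad. It falls shut when let go. While the bolt holds it, it has about 5 mm of play at the front edge (about 0.03 rad), then stops hard; free, it lifts with 2 to 4 N at the handle.
- lid_hinge (a point): Middle of the lid's hinge axis, at (115, 0, 79) mm in the case frame; the axis lies along the case's y.
- handle_bar (a point): Middle of the bar of the lid's bow handle, the point to grip: a round steel bar 10 mm thick, 90 mm long along the case's y, 45 mm above the lid on two end posts; in the case frame (-15, 20, 127) mm with the lid shut. It turns with the lid. Fingers can close on it along the case's x; the round bar can turn between them as the lid swings.
- bolt: Steel barrel bolt on the front ledge. It slides along the case's x with about 1.5 N of friction, no spring, and starts anywhere on its 24 mm of travel. Origin at the foot of its tab: in the case frame (-84, -80, 89) mm fully shot towards the lid, (-108, -80, 89) mm fully drawn back towards the robot. Its tip is hidden in a small hood on the lid; from about half drawn on it no longer holds the lid: a tug tells.
- bolt_tab (a point): Middle of the top of the bolt's thumb tab: an upright post 11 mm (case's x) by 12 mm (case's y), its top 33 mm above the bolt's origin and 40 mm above the ledge. Free on its left and right for fingers; the guide block behind it (18 mm high) is 11 mm away when the bolt is fully shot. Draw it back along the case's -x.
- stand: Aluminium stand fixed to the bench: 64 mm foot, thin stem and a flat round top 34 mm across, 62 mm above the bench. Origin at the centre of its underside. It is the only such stand.
- stand_top (a point): Centre of the flat top of the stand.
- vial: The one loose capped glass sample vial, 27 mm across, 59 mm tall (body 27 mm across up to about 40 mm, then the cap, 22 mm across), about 22 g, standing on the bench right of the case. Origin at the centre of its underside, z up.
- flask: Bystander: stoppered conical flask, 66 mm across, 111 mm tall. Origin at the centre of its underside.
- beaker: Bystander: large glass beaker, 70 mm across, 92 mm tall. Origin at the centre of its underside.
- petri_dish: Bystander: flat round dish, 63 mm across, 15 mm tall. Origin at the centre of its underside.
- weight: Bystander: knobbed calibration weight, 28 mm across, 35 mm tall. Origin at the centre of its underside.

How it is judged:
On the way, in this order (a step that is already met when the one before it is completed fails the run):
1. the vial stands upright on the stand, let go and at rest (horizontal distance between vial and stand_top below 0.012 m and z of vial in the frame of stand_top between -0.004 and 0.005 m and angle between vial's own z axis and vertical below 0.1 rad and contact force between the fingers and vial below 0.05 N and linear speed of vial below 0.03 m/s), for 0.2 s.
2. the lid is tugged up by its handle while the bolt is still where it was found (moved less than 5 mm) (angle between lid's own z axis and vertical above 0.012 rad and distance between the grasp point and handle_bar below 0.045 m and contact force between the fingers and lid above 0.5 N and distance of bolt from where it was at the start of the episode below 0.005 m), for 0.1 s.
3. the lid is free of the bolt and raised past 0.3 rad (angle between lid's own z axis and vertical above 0.3 rad), for 0.1 s.
At the end, for the whole second after the job is handed in: The lid stands still at 0.80 to 1.24 rad (46 to 71 degrees, short of its stop), the fingers holding it (over 0.5 N) with the grasp point within 45 mm of the bar; the vial stands upright (within 0.1 rad), still and let go on the stand, within 12 mm of its centre (all of step 1 and angle between lid's own z axis and vertical between 0.8 and 1.24 rad and angular speed of lid below 0.15 rad/s and distance between the grasp point and handle_bar below 0.045 m and contact force between the fingers and lid above 0.5 N); the arm keeps its last pose, push and grip.
It fails at once if the lid is forced against the caught bolt (over 60 N) (contact force between bolt and lid above 60 N).
It fails at once if a bystander is pushed more than 30 mm or tipped (distance of any of flask, beaker, petri_dish, weight from where it was at the start of the episode above 0.03 m or angle between any of flask, beaker, petri_dish, weight's own z axis and vertical above 0.4 rad).
It also fails if it takes over 67 s, if anything falls off the work surface, if the arm or the gripper's body presses on something with over 40 N, if the wrist force passes 120 N, or if a joint passes its speed limit or range.

## Working session

There is one attempt and no reset: what is moved stays moved. The work goes in short steps, Python scripts to look and compute and a shell command to move; the robot and the scene stay as the last step left them, time stands still between calls to the robot, and variables do not carry over. Pictures are saved under pics/ and viewed, at most 10 in all, crops included, and the job is handed in when it is done.

```bash
mkdir -p pics; cat > h.py <<'E'
from cell import *
import numpy as np, cv2
from scipy.spatial.transform import Rotation as R
def cam(p):
    M=R.from_rotvec(np.ravel(p["rvec"])).as_matrix(); return M,np.ravel(p["tvec"]),np.array(p["K"])
def ray(p,uv):
    M,t,K=cam(p); d=M.T@np.linalg.inv(K)@np.array([uv[0],uv[1],1.]); return -M.T@t,d
def onz(p,uv,z):
    c,d=ray(p,uv); return c+d*(z-c[2])/d[2]
def proj(p,X):
    M,t,K=cam(p); q=K@(M@np.asarray(X,float)+t); return q[:2]/q[2]
def tri(obs):
    A=np.zeros((3,3));b=np.zeros(3)
    for p,uv in obs:
        c,d=ray(p,uv); d/=np.linalg.norm(d); P=np.eye(3)-np.outer(d,d); A+=P;b+=P@c
    return np.linalg.solve(A,b)
def st():
    s=sense(); return s
E
python3 - <<'E'
from h import *
S=get_image("scene");T=get_image("top")
cv2.imwrite("pics/s1.png",S["img"][:,:,::-1]);cv2.imwrite("pics/t1.png",T["img"][:,:,::-1])
s=sense();print({k:np.round(v,3) for k,v in s.items()})
import cell;print([n for n in dir(cell) if 'over' in n], getattr(cell,'finger_overhang',None))
for n in ["case","lid","lid_hinge","handle_bar","bolt","bolt_tab","stand","stand_top","vial","flask","beaker","petri_dish","weight"]:
    r=[]
    for p in (S,T):
        m=mark_of(n,p); r.append([(np.round(x["at"],1).tolist(),round(x["confidence"],2)) for x in m[:2]])
    print(n,r, np.round(tri([(S,mark_of(n,S)[0]["at"]),(T,mark_of(n,T)[0]["at"])]),4) if r[0] and r[1] else None)
E
```

```text
{'time_s': np.float64(0.1), 'joints': array([ 0.933,  0.159,  1.598, -0.   ,  1.386, -0.21 ]), 'qd': array([ 0.   , -0.001, -0.003, -0.   ,  0.001, -0.   ]), 'effort': array([ 0.0000e+00, -3.8650e+01, -3.2296e+01,  7.0000e-02,  3.4000e-02,
       -0.0000e+00]), 'position': array([0.238, 0.523, 0.205]), 'ee_rot': array([-6.670e-01, -3.069e+00,  2.000e-03]), 'contact_force': array([ 0.06 , -0.173, -0.537]), 'wrist_torque': array([0.056, 0.023, 0.05 ]), 'grip_force': np.float64(0.0), 'width': np.float64(0.092)}
['finger_overhang'] 0.014
case [[([278.8, 236.3], 0.84)], [([246.8, 201.8], 0.84)]] [0.5737 0.0563 0.0039]
lid [[([313.6, 204.2], 0.92), ([316.8, 205.0], 0.24)], [([252.8, 154.9], 0.57)]] [0.6961 0.0346 0.0817]
lid_hinge [[([315.9, 207.3], 0.9)], [([254.9, 155.6], 0.77)]] [0.6976 0.0279 0.0728]
handle_bar [[([275.3, 196.9], 0.81), ([194.3, 208.6], 0.68)], [([232.7, 196.6], 0.94)]] [0.5755 0.0843 0.1231]
bolt [[([261.4, 229.2], 0.43)], [([263.7, 237.1], 0.46)]] [0.4639 0.0059 0.0849]
bolt_tab [[([261.4, 215.5], 0.67), ([182.9, 218.1], 0.44)], [([398.2, 243.4], 0.55), ([263.3, 234.9], 0.37)]] [ 0.3623 -0.2519  0.2759]
stand [[([336.9, 260.3], 0.25)], [([336.6, 219.1], 0.6)]] [ 0.5214 -0.2084  0.0592]
stand_top [[([336.4, 261.3], 0.61)], [([344.6, 213.4], 0.82)]] [ 0.5264 -0.2211  0.0625]
vial [[([367.0, 326.8], 0.65)], [([396.8, 245.3], 0.48)]] [ 4.413e-01 -3.888e-01  3.000e-04]
flask [[([398.6, 292.5], 0.6)], [([383.8, 193.2], 0.71)]] [ 0.5985 -0.358   0.0045]
beaker [[([370.3, 266.5], 0.92)], [([336.4, 170.9], 0.7), ([345.8, 214.3], 0.34)]] [ 0.6694 -0.2179 -0.0133]
petri_dish [[([182.1, 217.5], 0.63)], [([144.3, 255.9], 0.73)]] [0.4194 0.3544 0.0051]
weight [[([197.1, 210.1], 0.46), ([373.7, 263.1], 0.21)], [([337.5, 216.4], 0.3)]] [ 0.3691 -0.1025  0.2513]
```

View pics/s1.png

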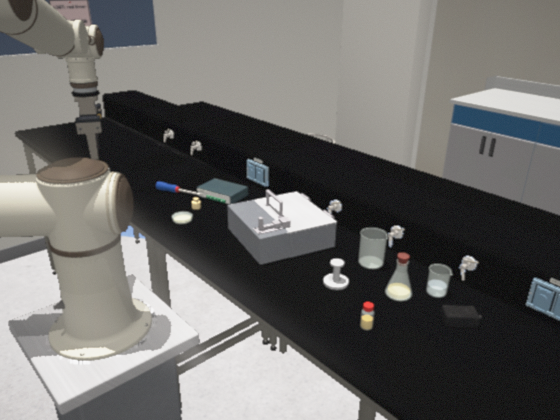

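View pics/t1.png

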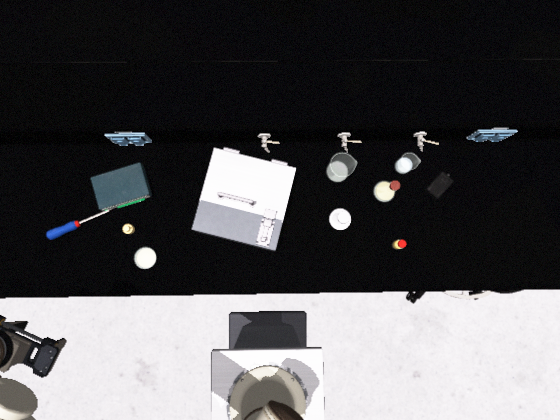

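The scene view shows the vial at (367,317), the stand at (336,272), the case in the middle, and the flask and beaker at the back right. The top view agrees: vial (400,244), stand (340,219), bolt (265,225) and handle (237,198). The triangulated vial and stand heights are plausible.

```bash
cat >> h.py <<'E'
def delta(P,yaw=None):
    s=sense(); M=R.from_rotvec(s["ee_rot"]).as_matrix(); d=M.T@(np.array(P)-s["position"])
    print("t",round(s["time_s"],2),"pos",np.round(s["position"],4),"zax",np.round(M[:,2],3),"yaw_y",round(np.degrees(np.arctan2(M[1,1],M[0,1])),1),"J",np.round(s["joints"],2),"w",round(s["width"],4),"F",np.round(s["contact_force"],1))
    print("shift units",np.round(d/0.04,3))
E
python3 - <<'E'
from h import *
delta([.441,-.389,.17])
E
```

```text
t 2.7 pos [0.2386 0.5232 0.2062] zax [ 0.  0. -1.] yaw_y 65.5 J [ 0.93  0.16  1.6  -0.    1.39 -0.21] w 0.0919 F [ 0.3 -0.4  0.4]
shift units [-14.065 -18.65    0.905]
```

```bash
python3 -m inch '0 0 0 -.3 -.4 0 1;0 0 0 -.6 -.8 0 1;0 0 0 -.6 -.8 0 1;0 0 0 -.6 -.8 0 1;0 0 0 -.6 -.8 0 1;0 0 0 -.6 -.8 0 1;0 0 0 -.6 -.8 0 1;0 0 0 -.6 -.8 0 1;0 0 0 -.6 -.8 0 1;0 0 0 -.6 -.8 0 1;0 0 0 -.6 -.8 0 1;0 0 0 -.6 -.8 0 1;0 0 0 -.6 -.8 0 1;0 0 0 -.6 -.8 0 1;0 0 0 -.6 -.8 0 1;0 0 0 -.6 -.8 0 .4;0 0 0 -.6 -.8 0 .4;0 0 0 -.6 -.8 0 .4;0 0 0 -.6 -.8 0 .4;0 0 0 -.6 -.8 0 .4'
python3 - <<'E'
from h import *
delta([.441,-.389,.17])
E
```

```text
time_s: 4.7
position: [0.4056, -0.2406, 0.2063]
ee_rot: [0.668, 3.069, -0.0]
contact_force: [-0.3, 0.5, 0.3]
width: 0.0645
grip_force: 0.0
t 4.7 pos [ 0.4056 -0.2406  0.2063] zax [ 0. -0. -1.] yaw_y 65.5 J [-0.79 -0.12  1.88  0.    1.38 -1.94] w 0.0645 F [-0.3  0.5  0.3]
shift units [-2.346 -3.008  0.907]
```

```bash
python3 -m inch '0 0 0 -.58 -.75 0 .4;0 0 0 -.58 -.75 0 .4;0 0 0 -.58 -.75 .2 .4;0 0 0 -.58 -.75 .3 .4;0 0 0 0 0 0 .4'
python3 - <<'E'
from h import *
W=get_image("wrist");cv2.imwrite("pics/w1.png",W["img"][:,:,::-1])
print("expected",proj(W,[.441,-.389,0]),proj(W,[.441,-.389,.059]))
for x in cut_out("vial",W)[:2]:
    print(x["confidence"],x["extent"])
m=mark_of("vial",W)
for x in m[:2]: print(x["confidence"],x["at"],onz(W,x["at"],0))
m=mark_of("stand_top",W)
for x in m[:2]: print(x["confidence"],x["at"],onz(W,x["at"],.062))
delta([.441,-.389,.022])
E
```

```text
time_s: 5.2
position: [0.4393, -0.3891, 0.1832]
ee_rot: [-0.671, -3.066, -0.003]
contact_force: [-0.2, 1.0, -0.7]
width: 0.0642
grip_force: 0.0
expected [281.97940684 187.5281746 ] [282.0953105  199.79185024]
0.72 [272.7, 177.7, 299.9, 210.7]
0.91 [280.5, 187.4] [ 0.44008364 -0.39060005  0.        ]
0.92 [458.7, 201.5] [ 0.51902517 -0.22215092  0.062     ]
t 5.4 pos [ 0.4403 -0.3856  0.1868] zax [ 0. -0. -1.] yaw_y 65.5 J [-0.93  0.2   1.59  0.    1.35 -2.07] w 0.0642 F [-0.4 -0.4  0.8]
shift units [-0.049 -0.07   4.12 ]
```

View pics/w1.png

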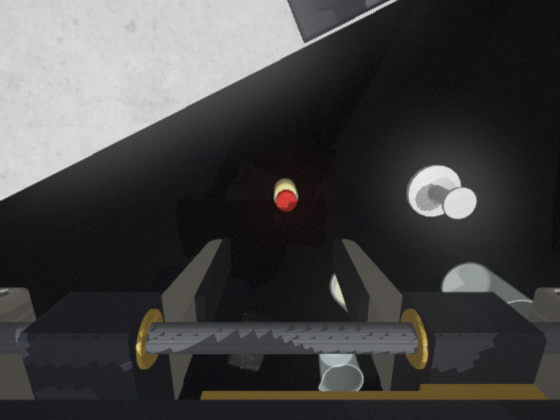

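The wrist view shows the vial cap at (286,201), between the fingers, and the stand top at (460,203). I'm descending and gripping.

```bash
python3 -m inch '0 0 0 -.03 0 .6 .4;0 0 0 0 0 .8 .4;0 0 0 0 0 .8 .4;0 0 0 0 0 .8 .4;0 0 0 0 0 .7 .4;0 0 0 0 0 .4 .4;0 0 0 0 0 0 .4;0 0 0 0 0 0 -1;0 0 0 0 0 0 -1;0 0 0 0 0 0 -1;0 0 0 0 0 0 -1;0 0 0 0 0 0 -1;0 0 0 0 0 -.4 -1;0 0 0 0 0 -.7 -1;0 0 0 0 0 -.7 -1;0 0 0 0 0 -.7 -1;0 0 0 0 0 -.3 -1;0 0 0 0 0 0 -1'
python3 - <<'E'
from h import *
delta([.523,-.222,.135])
E
```

```text
time_s: 7.2
position: [0.4423, -0.3883, 0.137]
ee_rot: [0.666, 3.066, -0.005]
contact_force: [-0.7, 0.1, -0.9]
width: 0.0252
grip_force: 30.0
t 7.2 pos [ 0.4423 -0.3883  0.137 ] zax [ 0.003 -0.004 -1.   ] yaw_y 65.5 J [-0.93  0.25  1.63  0.    1.25 -2.07] w 0.0252 F [-0.7  0.1 -0.9]
shift units [-0.111  4.62   0.039]
```

```bash
python3 -m inch '0 0 0 0 .4 0 -1;0 0 0 0 .7 0 -1;0 0 0 0 .7 0 -1;0 0 0 0 .7 0 -1;0 0 0 0 .7 0 -1;0 0 0 0 .7 0 -1;0 0 0 -.1 .5 0 -1;0 0 0 0 .2 0 -1;0 0 0 0 0 0 -1;0 0 0 0 0 0 -1'
python3 - <<'E'
from h import *
W=get_image("wrist");S=get_image("scene");T=get_image("top")
cv2.imwrite("pics/w2.png",W["img"][:,:,::-1])
def best(n,p):
    m=mark_of(n,p); return (m[0]["at"],m[0]["confidence"]) if m else (None,0)
for n,z in(("stand_top",.062),("vial",.11)):
    o=[]
    for p,l in((W,"w"),(S,"s"),(T,"t")):
        a,c=best(n,p)
        if a is not None: print(n,l,np.round(a,1),round(c,2),np.round(onz(p,a,z),4)); 
        if a is not None and c>.4:o.append((p,a))
    if len(o)>1: print(tri(o))
delta([.523,-.222,.135])
E
```

```text
time_s: 8.2
position: [0.5205, -0.2211, 0.1334]
ee_rot: [-0.667, -3.069, -0.0]
contact_force: [0.9, 0.0, 0.4]
width: 0.0251
grip_force: 30.0
stand_top w [283.4 210.6] 0.69 [ 0.5189 -0.2184  0.062 ]
stand_top s [337.7 261. ] 0.74 [ 0.5274 -0.2203  0.062 ]
stand_top t [344.5 215.4] 0.51 [ 0.5232 -0.223   0.062 ]
[ 0.52198295 -0.22134979  0.06363646]
vial w [279.2 231.9] 0.75 [ 0.5187 -0.222   0.11  ]
vial s [336.7 243.8] 0.56 [ 0.5257 -0.2146  0.11  ]
[ 0.51711757 -0.22133846  0.11576067]
t 8.65 pos [ 0.5211 -0.2215  0.1342] zax [ 0. -0. -1.] yaw_y 65.5 J [-0.62  0.2   1.7  -0.    1.25 -1.76] w 0.0255 F [ 0.2 -0.4 -0.3]
shift units [-0.048  0.008 -0.019]
```

View pics/w2.png

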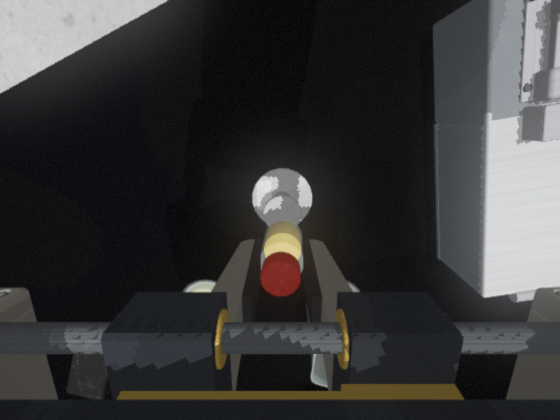

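The wrist view shows the held vial (cap at column 281) lined up with the stand foot (282,197) and the stand top. I'm lowering it.

```bash
python3 -m inch '0 0 0 0 0 .3 -1;0 0 0 0 0 .4 -1;0 0 0 0 0 .3 -1;0 0 0 0 0 .1 -1;0 0 0 0 0 0 -1;0 0 0 0 0 0 -1'
python3 - <<'E'
from h import *
W=get_image("wrist");S=get_image("scene")
a=np.vstack([cv2.resize(W["img"][150:330,180:380],(600,540))]) ; b=cv2.resize(S["img"][225:295,300:400],(600,420),interpolation=2)
b=np.vstack([b,np.zeros((120,600,3),np.uint8)]);c=np.hstack([a,b]);c=cv2.resize(c,(800,360))
cv2.imwrite("pics/c3.png",c[:,:,::-1])
delta([.522,-.221,.0855])
E
```

```text
time_s: 9.25
position: [0.5215, -0.2214, 0.0906]
ee_rot: [0.667, 3.069, -0.0]
contact_force: [0.6, -0.2, -0.1]
width: 0.0252
grip_force: 30.0
t 9.35 pos [ 0.5218 -0.2215  0.091 ] zax [ 0.001 -0.001 -1.   ] yaw_y 65.5 J [-0.61  0.25  1.73  0.    1.16 -1.76] w 0.0259 F [-0.2  0.4 -0.1]
shift units [0.    0.015 0.137]
```

View pics/c3.png

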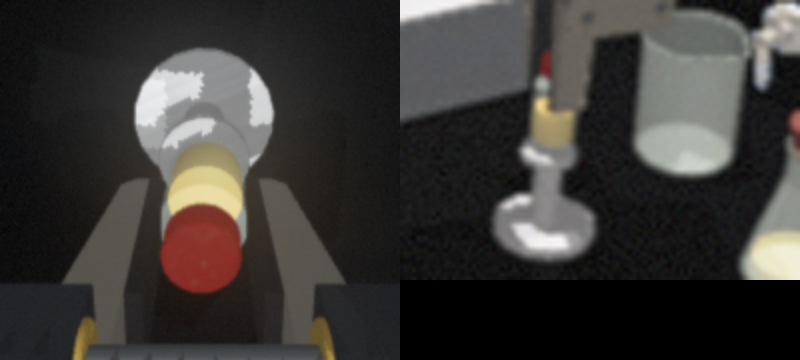

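```bash
python3 - <<'E'
from h import *
W=get_image("wrist")
M=R.from_rotvec(sense()["ee_rot"]).as_matrix();P=sense()["position"]
def t(uv,z): 
    x=onz(W,uv,z); return np.round(x,4), np.round((M.T@(x-P))[:2],4)
print("disc far",t((283,208.5),.062),"L",t((261.5,230),.062),"R",t((304.5,230),.062))
print("vial far",t((283,221),.0675)); print("foot",t((282,208),.005), "foot top/bot",t((282,174),.005),t((282,242),.005))
print("camera", ray(W,(0,0))[0], M.T@(ray(W,(0,0))[0]-P))
S=get_image("scene")
for X in ([.5218,-.2215,.062],[.5218,-.2215,.0665]): print(proj(S,X))
E
```

```text
disc far (array([ 0.5066, -0.2133,  0.062 ]), array([0.0172, 0.0012])) L (array([ 0.5151, -0.2347,  0.062 ]), array([ 0.0006, -0.0147])) R (array([ 0.5284, -0.2057,  0.062 ]), array([0.0005, 0.0172]))
vial far (array([ 0.5136, -0.2165,  0.0675]), array([0.0095, 0.0012]))
foot (array([ 0.5216, -0.2209,  0.005 ]), array([0.0005, 0.0006])) foot top/bot (array([ 0.4927, -0.2077,  0.005 ]), array([0.0323, 0.0006])) (array([ 0.5526, -0.235 ,  0.005 ]), array([-0.0336,  0.0005]))
camera [ 0.44900804 -0.18800765  0.26895727] [ 0.07981391  0.00028436 -0.17809316]
[336.55050697 261.94830122]
[336.65675667 260.41359411]
```

Measured against the calibration, the stand lies under the TCP. The vial sits about 3 mm off in the grip (tool -x), so I'll shift and set it down.

```bash
python3 -m inch '0 0 0 .08 .02 0 -1;0 0 0 0 0 .06 -1;0 0 0 0 0 .04 -1;0 0 0 0 0 0 -1;0 0 0 0 0 0 -1'
python3 - <<'E'
from h import *
delta([.522,-.221,.0855])
E
```

```text
time_s: 9.95
position: [0.5186, -0.2191, 0.0861]
ee_rot: [-0.667, -3.07, -0.0]
contact_force: [-0.6, 0.4, -0.0]
width: 0.0251
grip_force: 30.0
t 9.95 pos [ 0.5186 -0.2191  0.0861] zax [-0.  0. -1.] yaw_y 65.5 J [-0.61  0.25  1.74 -0.    1.15 -1.76] w 0.0251 F [-0.6  0.4 -0. ]
shift units [-0.097 -0.007  0.015]
```

```bash
python3 -m inch '0 0 0 0 0 .025 -1;0 0 0 0 0 0 -1;0 0 0 0 0 0 -1'; python3 -m inch '0 0 0 0 0 .025 -1;0 0 0 0 0 0 -1;0 0 0 0 0 0 -1';
```

```text
time_s: 10.25
position: [0.5186, -0.2191, 0.0852]
ee_rot: [-0.667, -3.07, 0.0]
contact_force: [1.0, 0.5, -0.0]
width: 0.0252
grip_force: 30.0
time_s: 10.55
position: [0.519, -0.2193, 0.0846]
ee_rot: [0.667, 3.069, -0.0]
contact_force: [0.1, 1.3, 3.2]
width: 0.0254
grip_force: 30.0
```

```bash
python3 -m inch '0 0 0 0 0 0 -.35;0 0 0 0 0 0 -.25;0 0 0 0 0 0 0;0 0 0 0 0 0 .1;0 0 0 0 0 0 .1;0 0 0 0 0 -.3 .1;0 0 0 0 0 -.6 .1;0 0 0 0 0 -.8 .1;0 0 0 0 0 -.8 .1;0 0 0 0 0 -.6 .1;0 0 0 0 0 0 .1'
python3 - <<'E'
from h import *
W=get_image("wrist");S=get_image("scene")
b=cv2.resize(S["img"][225:295,300:400],(600,420),interpolation=2)
a=cv2.resize(W["img"],(560,420));c=np.hstack([a,b]);c=cv2.resize(c,(800,290))
cv2.imwrite("pics/c4.png",c[:,:,::-1])
for n,z in(("stand_top",.062),("vial",.062),("handle_bar",.127),("bolt_tab",.122),("lid_hinge",.079),("bolt",.089)):
  for l,p in(("w",W),("s",S)):
    for m in mark_of(n,p)[:1]: print(n,l,np.round(m["at"],1),round(m["confidence"],2),np.round(onz(p,m["at"],z),4))
delta([.5755,.0843,.2])
E
```

```text
time_s: 11.65
position: [0.5209, -0.2207, 0.2136]
ee_rot: [0.665, 3.062, -0.006]
contact_force: [-0.7, 0.4, -0.7]
width: 0.0502
grip_force: 0.0
stand_top w [280.7 187.6] 0.79 [ 0.5172 -0.2202  0.062 ]
stand_top s [334.9 259.8] 0.9 [ 0.5264 -0.2116  0.062 ]
vial w [284.2 188. ] 0.93 [ 0.5193 -0.2168  0.062 ]
vial s [338.4 260.3] 0.58 [ 0.5313 -0.2191  0.062 ]
handle_bar w [280.2 187.8] 0.2 [ 0.5033 -0.214   0.127 ]
handle_bar s [274.9 199. ] 0.67 [0.5636 0.0641 0.127 ]
bolt_tab s [334.5 286.1] 0.48 [ 0.3702 -0.3498  0.122 ]
lid_hinge w [542.8 234.5] 0.78 [0.6852 0.0273 0.079 ]
lid_hinge s [315.7 204. ] 0.91 [0.706  0.0357 0.079 ]
bolt w [483.2  36.4] 0.82 [0.4601 0.0069 0.089 ]
bolt s [263.8 226.9] 0.52 [0.473  0.0058 0.089 ]
t 12.35 pos [ 0.5186 -0.2191  0.2081] zax [-0.  0. -1.] yaw_y 65.5 J [-0.61  0.13  1.63  0.    1.39 -1.76] w 0.0506 F [-0.3  0.7 -0.3]
shift units [1.853 7.492 0.203]
```

View pics/c4.png

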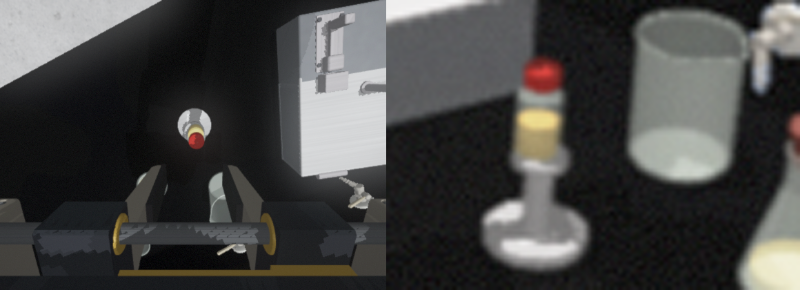

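The vial stands upright and centred on the stand. Next I'm moving over the handle.

```bash
python3 -m inch '0 0 0 .13 .4 0 .1;0 0 0 .23 .8 0 .1;0 0 0 .23 .8 0 .1;0 0 0 .23 .8 0 .1;0 0 0 .23 .8 0 .1;0 0 0 .23 .8 0 .1;0 0 0 .23 .8 0 .1;0 0 0 .23 .8 0 .1;0 0 0 .2 .8 0 .1;0 0 0 .1 .44 0 .1'; python3 -m inch '0 0 .7 0 0 0 .1;0 0 1 0 0 0 .1;0 0 1 0 0 0 .1;0 0 1 0 0 0 .1;0 0 1 0 0 0 .1;0 0 1 0 0 0 .1;0 0 1 0 0 0 .1;0 0 1 0 0 0 .1;0 0 1 0 0 0 .1;0 0 1 0 0 0 .1;0 0 1 0 0 0 .1;0 0 1 0 0 0 .1;0 0 1 0 0 0 .1;0 0 .4 0 0 0 .1;0 0 0 0 0 0 .1'
python3 - <<'E'
from h import *
W=get_image("wrist");T=get_image("top");S=get_image("scene")
cv2.imwrite("pics/w5.png",W["img"][:,:,::-1])
for n,z in(("handle_bar",.127),("bolt_tab",.122),("lid_hinge",.079),("bolt",.089)):
  for l,p in(("w",W),("t",T)):
    for m in mark_of(n,p)[:1]: print(n,l,np.round(m["at"],1),round(m["confidence"],2),np.round(onz(p,m["at"],z),4))
print("panel",tri([(S,(258,172)),(T,(128,139))]))
delta([.565,.078,.122])
E
```

```text
time_s: 13.35
position: [0.5641, 0.0818, 0.2083]
ee_rot: [-0.663, -3.071, -0.002]
contact_force: [-0.2, 0.2, -0.4]
width: 0.0503
grip_force: 0.0
time_s: 14.85
position: [0.5641, 0.0793, 0.2082]
ee_rot: [-2.46, -1.954, -0.0]
contact_force: [-0.3, -0.0, 0.4]
width: 0.0507
grip_force: 0.0
handle_bar w [289.7 207.9] 0.96 [0.5722 0.0799 0.127 ]
handle_bar t [233.9 196.7] 0.86 [0.5702 0.0843 0.127 ]
bolt_tab t [258.9 236.4] 0.63 [0.4633 0.0185 0.122 ]
lid_hinge w [404.6 214.3] 0.69 [0.69   0.0302 0.079 ]
lid_hinge t [256.5 156.2] 0.58 [0.6932 0.024  0.079 ]
bolt t [256.7 152.9] 0.66 [0.7001 0.0231 0.089 ]
panel [0.75479585 0.38693007 0.06997143]
t 15.4 pos [0.5645 0.0782 0.2082] zax [-0.  0. -1.] yaw_y -13.1 J [-0.07  0.14  1.61  0.    1.39  0.15] w 0.0506 F [-0.6  0.3  0.1]
shift units [-2.000e-03  1.200e-02  2.155e+00]
```

View pics/w5.png

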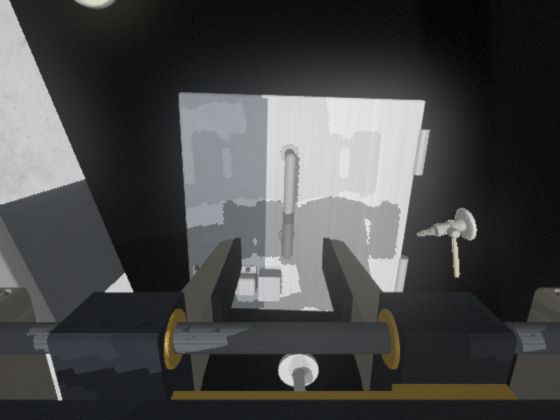

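The handle bar shows from (290,152) to (287,258), parallel to the pads and about 7 mm beyond the TCP. I'm correcting, descending and gripping.

```bash
python3 -m inch '0 0 0 .085 .18 .3 .1;0 0 0 0 0 .6 .1;0 0 0 0 0 .6 .1;0 0 0 0 0 .45 .1;0 0 0 0 0 .2 .1;0 0 0 0 0 0 .1;0 0 0 0 0 0 -1;0 0 0 0 0 0 -1;0 0 0 0 0 0 -1;0 0 0 0 0 0 -1;0 0 0 0 0 0 -1;0 0 0 0 0 0 -1;0 0 0 0 0 0 -1'
python3 - <<'E'
from h import *
delta([.572,.080,.122])
E
```

```text
time_s: 16.7
position: [0.572, 0.0802, 0.1238]
ee_rot: [-2.46, -1.953, 0.001]
contact_force: [-3.4, 0.4, 5.6]
width: 0.0004
grip_force: 2.6
t 16.7 pos [0.572  0.0802 0.1238] zax [-0.001  0.    -1.   ] yaw_y -13.1 J [-0.07  0.24  1.67  0.    1.23  0.16] w 0.0004 F [-3.4  0.4  5.6]
shift units [-0.005  0.001  0.045]
```

```bash
python3 - <<'E'
from h import *
W=get_image("wrist");S=get_image("scene")
b=cv2.resize(S["img"][170:270,210:350],(560,400),interpolation=2);b=np.vstack([b,np.zeros((20,560,3),np.uint8)])
c=np.hstack([W["img"],b]);c=cv2.resize(c,(800,300))
cv2.imwrite("pics/c6.png",c[:,:,::-1])
for l,p in(("w",W),("s",S)):
    for m in mark_of("handle_bar",p)[:1]: print(l,np.round(m["at"],1),round(m["confidence"],2),np.round(onz(p,m["at"],.127),4))
print(proj(W,sense()["position"]),proj(W,[.572,.08,.127]))
E
```

```text
w [280.6 248. ] 0.6 [0.5719 0.0813 0.127 ]
s [274.5 194.2] 0.78 [0.5857 0.0914 0.127 ]
[281.16905255 247.35104506] [281.15624023 249.7936945 ]
```

View pics/c6.png

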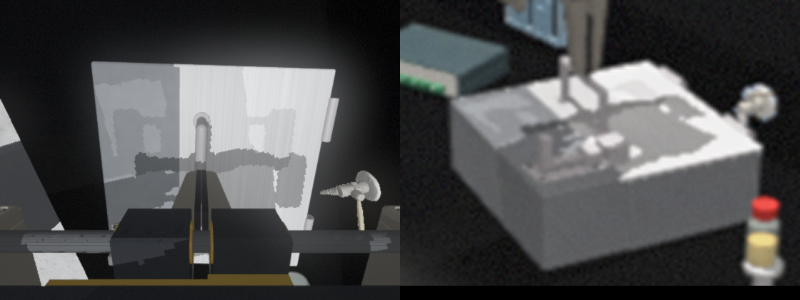

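```bash
python3 -m inch '0 0 0 0 0 -.05 -1;0 0 0 0 0 0 -1;0 0 0 0 0 0 -1'; python3 -m inch '0 0 0 0 0 0 -.6;0 0 0 0 0 0 -.6;0 0 0 0 0 0 -.6;0 0 0 0 0 0 -.6'
python3 - <<'E'
from h import *
W=get_image("wrist");S=get_image("scene");T=get_image("top")
print({l:[(np.round(m["at"],1),round(m["confidence"],2)) for m in mark_of("handle_bar",p)[:1]] for l,p in(("w",W),("s",S),("t",T))})
for z in (.096,.11,.127): print(z,proj(W,[.572,.08,z]),proj(S,[.572,.08,z]),proj(T,[.572,.08,z]))
for l,p in(("w",W),("s",S),("t",T)):
    np.save(l+".npy",p["img"])
c=np.hstack([cv2.resize(W["img"][140:300,180:380],(500,400),interpolation=2),cv2.resize(S["img"][170:240,240:310],(300,300),interpolation=2)[:300] .repeat(1,0) if 0 else cv2.copyMakeBorder(cv2.resize(S["img"][170:250,245:305],(300,400),interpolation=2),0,0,0,0,0)])
cv2.imwrite("pics/c7.png",c[:,:,::-1])
E
```

```text
time_s: 17.2
position: [0.5724, 0.0799, 0.1241]
ee_rot: [2.461, 1.953, 0.0]
contact_force: [-0.5, 0.1, 0.6]
width: 0.0005
grip_force: 0.0
time_s: 17.6
position: [0.5723, 0.0799, 0.1241]
ee_rot: [-2.46, -1.953, 0.0]
contact_force: [0.4, -0.1, -0.7]
width: 0.0185
grip_force: 0.0
{'w': [(array([280., 249.]), 0.87)], 's': [(array([273.8, 197. ]), 0.91)], 't': []}
0.096 [280.75686477 231.63030168] [273.46703161 206.16961472] [236.37625867 197.8018561 ]
0.11 [280.7094028  238.96281032] [273.48291511 201.85677529] [235.98257629 197.00780184]
0.127 [280.64278814 249.2542607 ] [273.5023835  196.57053421] [235.4912806 196.0168623]
```

View pics/c7.png

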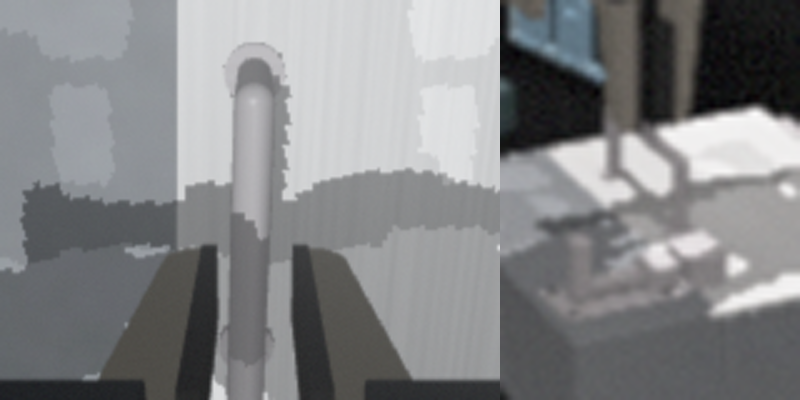

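```bash
python3 - <<'E'
from h import *
S=get_image("scene");W=get_image("wrist")
def cs(X): u=proj(S,X); return np.round([500+(u[0]-245)*5,(u[1]-170)*5])
def cw(X): u=proj(W,X); return np.round((u-[180,140])*2.5)
ex=np.array([.974,-.227,0]);ey=np.array([.227,.974,0]);B=np.array([.572,.080,.127])
for n,X in {"bar":B,"barL":B+.045*ey,"barR":B-.045*ey,"footL":B+.045*ey-[0,0,.045],"footR":B-.045*ey-[0,0,.045],"tipFront":B-.018*ex-[0,0,.017],"tipBack":B+.018*ex-[0,0,.017]}.items(): print(n,cs(X),cw(X))
E
```

```text
bar [643. 133.] [251. 273.]
barL [608. 106.] [251. 100.]
barR [679. 161.] [252. 424.]
footL [608. 174.] [252.  70.]
footR [678. 232.] [252. 341.]
tipFront [615. 165.] [187. 247.]
tipBack [669. 154.] [316. 247.]
```

Bar and posts project where expected, but both views and the contact (5.6 N upward) show the fingertips about 22 mm higher than the stated overhang implies. The fingers closed above the bar, so I'll open, go 20 mm lower and close again.

```bash
python3 -m inch '0 0 0 0 0 0 -.1;0 0 0 0 0 0 -.1;0 0 0 0 0 0 -.1;0 0 0 0 0 .2 -.1;0 0 0 0 0 .25 -.1;0 0 0 0 0 .1 -.1;0 0 0 0 0 0 -.1;0 0 0 0 0 0 -1;0 0 0 0 0 0 -1;0 0 0 0 0 0 -1;0 0 0 0 0 0 -1;0 0 0 0 0 0 -1;0 0 0 0 0 0 -1'
```

```text
time_s: 19.3
position: [0.5708, 0.0803, 0.1023]
ee_rot: [-2.459, -1.951, 0.004]
contact_force: [-5.2, 2.0, 4.9]
width: 0.009
grip_force: 30.0
```

```bash
python3 -m inch '0 0 0 0 0 -.07 -1;0 0 0 0 0 0 -1;0 0 0 0 0 0 -1'; python3 -m inch '0 0 0 0 0 -.03 -1;0 0 0 0 0 0 -1;0 0 0 0 0 0 -1';  python3 -m inch '0 0 0 0 0 -.03 -1;0 0 0 0 0 0 -1;0 0 0 0 0 0 -1'
```

```text
time_s: 19.6
position: [0.5716, 0.0801, 0.1044]
ee_rot: [-2.46, -1.952, 0.002]
contact_force: [-2.4, 0.7, -2.2]
width: 0.0092
grip_force: 30.0
time_s: 19.9
position: [0.5722, 0.0799, 0.106]
ee_rot: [-2.46, -1.953, 0.0]
contact_force: [-1.0, 1.1, -4.5]
width: 0.0088
grip_force: 30.0
time_s: 20.2
position: [0.5728, 0.0798, 0.1076]
ee_rot: [2.46, 1.953, 0.001]
contact_force: [2.2, 0.6, -4.9]
width: 0.0089
grip_force: 30.0
```

```bash
python3 -m inch '0 0 0 0 0 -.03 -1;0 0 0 0 0 0 -1;0 0 0 0 0 0 -1'; python3 -m inch '0 0 0 0 0 -.03 -1;0 0 0 0 0 0 -1;0 0 0 0 0 0 -1'
```

```text
time_s: 20.5
position: [0.5734, 0.0796, 0.109]
ee_rot: [2.459, 1.952, 0.003]
contact_force: [5.4, -0.9, -5.2]
width: 0.0089
grip_force: 30.0
time_s: 20.8
position: [0.5739, 0.0794, 0.1103]
ee_rot: [2.459, 1.951, 0.004]
contact_force: [6.8, -1.5, -6.8]
width: 0.0087
grip_force: 30.0
```

The lid is still following past 0.03 rad with only a few newtons, so I'll go carefully to 0.1 rad on the arc.

```bash
python3 -m inch '0 0 0 0 .07 -.03 -1;0 0 0 0 .04 -.03 -1;0 0 0 0 0 0 -1;0 0 0 0 0 0 -1'; python3 -m inch '0 0 0 0 .02 -.04 -1;0 0 0 0 .01 -.03 -1;0 0 0 0 0 0 -1;0 0 0 0 0 0 -1'
python3 - <<'E'
from h import *
S=get_image("scene"); T=get_image("top"); W=get_image("wrist")
c=np.hstack([cv2.resize(S["img"][170:270,210:350],(560,400),interpolation=2),cv2.copyMakeBorder(cv2.resize(W["img"],(240,180)),0,220,0,0,0)])
cv2.imwrite("pics/c8.png",c[:,:,::-1])
for l,p in(("w",W),("t",T),("s",S)):
  for n in("lid","bolt_tab","bolt"):
    for m in mark_of(n,p)[:1]: print(l,n,np.round(m["at"],1),round(m["confidence"],2),np.round(onz(p,m["at"],.122 if n=="bolt_tab" else .089),4))
E
```

```text
time_s: 21.2
position: [0.5744, 0.0793, 0.1116]
ee_rot: [-2.457, -1.951, 0.006]
contact_force: [-6.0, 0.6, -0.2]
width: 0.009
grip_force: 30.0
time_s: 21.6
position: [0.5756, 0.079, 0.1145]
ee_rot: [-2.457, -1.952, 0.006]
contact_force: [-5.9, 0.6, -1.1]
width: 0.0089
grip_force: 30.0
w lid [439.8 256.2] 0.89 [0.6868 0.0342 0.089 ]
t lid [258.7 158.9] 0.69 [0.6828 0.0177 0.089 ]
t bolt_tab [336.2 167.8] 0.64 [ 0.6473 -0.1938  0.122 ]
t bolt [261.6 239.7] 0.46 [0.4563 0.0119 0.089 ]
s lid [317.1 202.4] 0.71 [0.7017 0.026  0.089 ]
s bolt_tab [262.5 214.5] 0.41 [0.4767 0.0156 0.122 ]
s bolt [265.1 226.9] 0.52 [0.4757 0.0035 0.089 ]
```

```bash
python3 -m inch '0 0 0 0 .05 -.1 -1;0 0 0 0 .05 -.1 -1;0 0 0 0 .06 -.1 -1;0 0 0 0 0 0 -1;0 0 0 0 0 0 -1'
python3 - <<'E'
from h import *
S=get_image("scene");W=get_image("wrist")
ex=np.array([.974,-.227,0]);ey=np.array([.227,.974,0]);H=np.array([.572,.080,.127])+.130*ex-.02*ey-[0,0,.048]
for p,l in((S,"s"),(W,"w")):
    for m in cut_out("lid",p)[:1]: print(l,m["confidence"],m["extent"])
    for m in mark_of("handle_bar",p)[:1]: print(l,m["at"],m["confidence"])
    for th in(0,.03,.1,.2):
        c_,s_=np.cos(th),np.sin(th)
        f=lambda x,y,z: H+ex*(x*c_+z*s_)+ey*y+np.array([0,0,-x*s_+z*c_])
        q=[np.round(proj(p,f(*X))).tolist() for X in((-.16,.12,.003),(-.16,-.12,.003),(0,.12,.003),(0,-.12,.003),(-.13,.02,.048))]
        print(l,th,q)
delta([.58,.08,.13])
E
```

```text
time_s: 22.7
position: [0.5819, 0.0773, 0.1269]
ee_rot: [-2.458, -1.952, 0.007]
contact_force: [-8.7, -0.6, 0.8]
width: 0.0089
grip_force: 30.0
s 0.57 [253.0, 183.5, 331.8, 225.6]
s [277.2, 190.9] 0.59
s 0 [[250.0, 200.0], [288.0, 232.0], [295.0, 191.0], [336.0, 220.0], [274.0, 197.0]]
s 0.03 [[250.0, 199.0], [288.0, 231.0], [295.0, 191.0], [336.0, 220.0], [274.0, 195.0]]
s 0.1 [[250.0, 195.0], [288.0, 227.0], [295.0, 191.0], [336.0, 220.0], [275.0, 192.0]]
s 0.2 [[251.0, 190.0], [289.0, 221.0], [295.0, 191.0], [336.0, 220.0], [277.0, 188.0]]
w 0.72 [221.8, 83.6, 453.5, 390.6]
w [282.0, 267.4] 0.73
w 0 [[224.0, 89.0], [238.0, 366.0], [453.0, 88.0], [411.0, 366.0], [265.0, 247.0]]
w 0.03 [[223.0, 88.0], [238.0, 370.0], [454.0, 88.0], [411.0, 366.0], [267.0, 250.0]]
w 0.1 [[221.0, 86.0], [237.0, 380.0], [454.0, 88.0], [411.0, 366.0], [273.0, 256.0]]
w 0.2 [[220.0, 84.0], [237.0, 396.0], [454.0, 88.0], [412.0, 366.0], [284.0, 265.0]]
t 23.0 pos [0.5818 0.0774 0.1268] zax [-0.006  0.    -1.   ] yaw_y -13.1 J [-0.07  0.26  1.64 -0.    1.25  0.16] w 0.0089 F [-7.7  1.1  0.7]
shift units [ 0.053 -0.06  -0.08 ]
```

```bash
python3 - <<'E'
import cv2,numpy as np
from h import *
S=get_image("scene");W=get_image("wrist")
c=np.hstack([cv2.resize(S["img"][170:270,220:345],(500,400),interpolation=2),cv2.copyMakeBorder(cv2.resize(W["img"],(300,225)),0,175,0,0,0)])
cv2.imwrite("pics/c9.png",c[:,:,::-1])
E
```

```text
(no output)
```

View pics/c9.png

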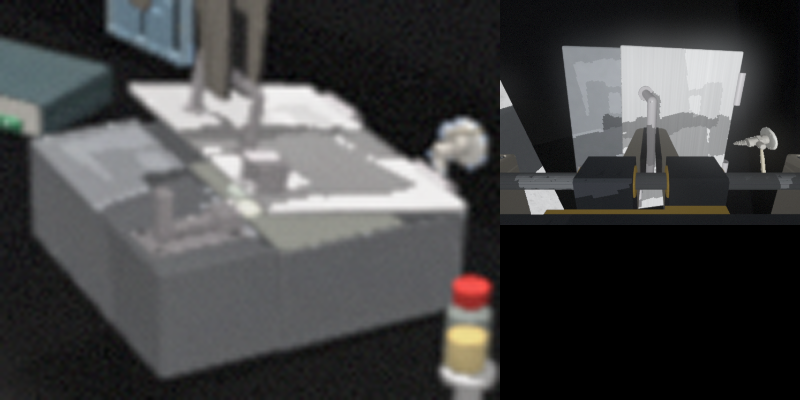

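The lid is clearly up at about 0.19 rad (its front edge is well above the ledge) with low force, so the bolt was not caught. I'm raising it along the arc.

```bash
python3 -m inch '0 0 0 0 .1 -.145 -1;0 0 0 0 .1 -.14 -1;0 0 0 0 .11 -.13 -1;0 0 0 0 .115 -.13 -1;0 0 0 0 .125 -.12 -1;0 0 0 0 .125 -.12 -1;0 0 0 0 .135 -.11 -1;0 0 0 0 .135 -.105 -1;0 0 0 0 0 0 -1;0 0 0 0 0 0 -1'
python3 - <<'E'
from h import *
delta([.58,.08,.13])
E
```

```text
time_s: 24.1
position: [0.6194, 0.0677, 0.1696]
ee_rot: [-2.46, -1.953, 0.007]
contact_force: [-12.3, -2.9, 10.1]
width: 0.0093
grip_force: 30.0
t 24.1 pos [0.6194 0.0677 0.1696] zax [-0.004 -0.002 -1.   ] yaw_y -13.1 J [-0.08  0.31  1.49 -0.    1.34  0.15] w 0.0093 F [-12.3  -2.9  10.1]
shift units [ 0.08  -1.027  0.992]
```

```bash
python3 -m inch '0 0 0 0 .12 -.12 -1;0 0 0 0 .125 -.12 -1;0 0 0 0 .14 -.11 -1;0 0 0 0 .15 -.1 -1;0 0 0 0 0 0 -1'; python3 -m inch '0 0 0 0 .155 -.08 -1;0 0 0 0 .16 -.07 -1;0 0 0 0 .16 -.06 -1;0 0 0 0 .16 -.05 -1;0 0 0 0 0 0 -1;0 0 0 0 0 0 -1'
python3 - <<'E'
from h import *
delta([.58,.08,.13])
S=get_image("scene");W=get_image("wrist");T=get_image("top")
np.save("s.npy",S["img"])
ex=np.array([.974,-.227,0]);ey=np.array([.227,.974,0]);H=np.array([.572,.080,.127])+.130*ex-.02*ey-[0,0,.048]
for p,l in((S,"s"),(T,"t"),(W,"w")):
    for m in cut_out("lid",p)[:1]: print(l,m["confidence"],m["extent"])
    for m in mark_of("handle_bar",p)[:1]: print(l,m["at"],m["confidence"])
    for th in(.8,.9,1.,1.1):
        c_,s_=np.cos(th),np.sin(th)
        f=lambda x,y,z: H+ex*(x*c_+z*s_)+ey*y+np.array([0,0,-x*s_+z*c_])
        q=[np.round(proj(p,f(*X))).tolist() for X in((-.16,.12,.003),(-.16,-.12,.003),(-.13,.02,.048))]
        print(l,th,q,np.round(f(-.13,.02,.048),3))
obs=[]
for p in(S,W,T):
    m=mark_of("vial",p)
    if m and m[0]["confidence"]>.4:print("vial",m[0]["confidence"],onz(p,m[0]["at"],.062))
E
```

```text
time_s: 24.6
position: [0.6418, 0.0617, 0.184]
ee_rot: [2.46, 1.951, -0.005]
contact_force: [-0.7, -5.3, -8.1]
width: 0.0092
grip_force: 30.0
time_s: 25.2
position: [0.6653, 0.0555, 0.1931]
ee_rot: [2.461, 1.952, -0.01]
contact_force: [-1.8, -7.2, -9.9]
width: 0.0089
grip_force: 29.9
t 25.2 pos [0.6653 0.0555 0.1931] zax [-0.005 -0.004 -1.   ] yaw_y -13.2 J [-0.1   0.41  1.32 -0.    1.42  0.14] w 0.0089 F [-1.8 -7.2 -9.9]
shift units [ 0.118 -2.209  1.586]
s 0.77 [272.7, 157.5, 334.1, 222.3]
s [306.1, 166.7] 0.77
s 0.8 [[264.0, 163.0], [305.0, 190.0], [296.0, 167.0]] [0.644 0.063 0.206]
s 0.9 [[268.0, 159.0], [309.0, 186.0], [300.0, 165.0]] [0.657 0.06  0.211]
s 1.0 [[272.0, 156.0], [313.0, 182.0], [304.0, 163.0]] [0.67  0.057 0.214]
s 1.1 [[276.0, 153.0], [318.0, 178.0], [308.0, 162.0]] [0.683 0.054 0.217]
t 0.7 [202.7, 146.8, 292.9, 190.9]
t [237.9, 149.9] 0.8
t 0.8 [[197.0, 175.0], [290.0, 196.0], [240.0, 163.0]] [0.644 0.063 0.206]
t 0.9 [[197.0, 170.0], [291.0, 190.0], [241.0, 157.0]] [0.657 0.06  0.211]
t 1.0 [[198.0, 164.0], [292.0, 184.0], [242.0, 152.0]] [0.67  0.057 0.214]
t 1.1 [[198.0, 158.0], [293.0, 178.0], [243.0, 146.0]] [0.683 0.054 0.217]
w 0.7 [62.6, 75.3, 325.8, 369.7]
w [279.5, 263.9] 0.63
w 0.8 [[141.0, 76.0], [184.0, 412.0], [244.0, 252.0]] [0.644 0.063 0.206]
w 0.9 [[156.0, 73.0], [196.0, 425.0], [265.0, 256.0]] [0.657 0.06  0.211]
w 1.0 [[176.0, 70.0], [211.0, 437.0], [288.0, 259.0]] [0.67  0.057 0.214]
w 1.1 [[201.0, 68.0], [229.0, 449.0], [312.0, 260.0]] [0.683 0.054 0.217]
vial 0.75 [ 0.53358545 -0.21980262  0.062     ]
vial 0.53 [ 0.51809426 -0.22532804  0.062     ]
```

The lid is at about 1.0 rad in the scene, top and wrist views, the handle is gripped at 30 N, and the vial is still on the stand. I'm letting it settle, then handing in.

```bash
python3 -m inch '0 0 0 0 0 0 -1;0 0 0 0 0 0 -1;0 0 0 0 0 0 -1' && python3 -c "
from cell import *
print(sign_off())"
```

```text
time_s: 26.1
position: [0.6651, 0.0556, 0.1931]
ee_rot: [-2.461, -1.952, 0.01]
contact_force: [-2.1, -6.7, -9.5]
width: 0.0088
grip_force: 29.9
the job is handed in; nothing more can be done
None
```

I handed the job in at about 26 s, no verdict returned: the vial stands on its stand, the tug showed the bolt was not caught so I left it alone, and the arm holds the lid open by its handle at about 1.0 rad (57°).

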